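# Clip the red coffee scoop into its snap hook

### The job

Clip the red-handled coffee scoop into the snap hook that stands on the worktop: holding the scoop level by its handle, put its eye over the hook's nose and push it down against the sprung gate until it has passed inside and the gate has snapped shut above it. Leave the scoop clipped in, with its bowl standing level on the worktop, and leave the yellow-handled scoop where it lies.

Things in the scene. Friction and masses are not known exactly. Their poses are not given: they have to be found in the camera images.
- red_scoop: Scoop with red handle and eye, about 90 g, loose: steel cup 49 mm wide, 34 high; handle 12 wide, 10 high; at its end a level eye, a ring of 7 mm bar with a 39 mm hole. Origin: straight below the eye's centre, level with the cup's underside; +x runs from cup to eye, z up. Cup axis at x -140 mm, handle x -115 to -27: grip it across y near x -72. Handle and eye are centred at z 29. Stands level.
- yellow_scoop: Scoop with yellow handle and eye, of the same shape, size, origin and axes as the red one, loose on the worktop. Not to be moved.
- hook: Steel snap hook fixed on the worktop, a U open upward: nose and spine are upright 8 mm bars 40 mm apart, tops at z 92 and 88, crossbar top at z 19, foot x -20 to 62, 56 wide, 8 high. Origin: on the worktop below the nose; +x from nose to spine. Lower the eye level, cup on the -x side, its centre 0 to 8 mm to -x of the nose: nose through the eye, eye's far side between nose and spine.
- hook_gate (a joint): Brass gate, 6 mm bar hinged on the spine at z 80 mm, closing the mouth from spine to nose; angle in rad: 0 shut, swings down and inward up to 1.45. Spring-shut: about 1 N at its free end starts it, about 4 N pushes the eye past. The eye is inside some 35 to 40 mm below the gate's height, at the latest when the cup stands on the worktop.
Things that resemble listed ones, but are neither listed nor needed, are in the scene too. Leave any blue or pink look-alike of the hook alone.

How it is judged:
On the way:
1. the held red scoop's eye, over the nose, pushes the gate open (more than 0.4 rad) (value of joint hook_gate above 0.4 rad and horizontal distance between red_scoop and hook below 0.025 m and contact force between the fingers and red_scoop above 0.5 N).
At the end, for the whole second after the job is handed in: The red scoop's eye is round the hook's nose (eye centre within 22 mm of the nose seen from above) and below the shut gate (gate under 0.12 rad); the scoop stands on the worktop (origin lower than 12 mm), level within 0.2 rad, and is at rest (horizontal distance between red_scoop and hook below 0.022 m and height (world z) of red_scoop below 0.012 m and angle between red_scoop's own z axis and vertical below 0.2 rad and value of joint hook_gate below 0.12 rad and linear speed of red_scoop below 0.03 m/s); the robot touches nothing.
It fails at once if the yellow scoop is moved by more than 30 mm (distance of yellow_scoop from where it was at the start of the episode above 0.03 m).
It also fails if it takes over 42 s, if anything falls off the work surface, if the arm or the gripper's body presses on something with over 40 N, if the wrist force passes 120 N, or if a joint passes its speed limit or range.

### The arm

A 6-joint arm with a two-finger parallel gripper is mounted at the origin on a cart in front of the work surface, level with it; the furniture and walls round the work are solid. World frame = base frame: x ahead of the robot, y to its left, z up, the work surface at z = 0. Lengths are in m, angles in rad, forces in N, time in s.
With the tool pointing down it reaches from about 0.35 to 1 m from the base axis. Payload 7.1 kg.
Tool frame: the origin (TCP) lies on the centre line of the jaws, within the pads' length; the fingertips stand r.nose_length ahead of it and the grasp point (between the pads) lies 2 mm behind it (r.nose_length is the distance from the TCP to the fingertips, in m); z points along the fingers, y is the line along which they close (so a half turn about z gives the same grasp; the last joint's range is limited). The gripper opens to 85 mm and grips with 20 to 120 N. Pads are 22 mm wide; open, the fingers measure 114 mm over their backs; the gripper's body (76 mm by 85 mm) begins 54 mm behind the grasp point. The pads swing forward as they close: fully open they stand 13 mm farther back than shut.
Start: joints at [-1.15, 0.423, 1.63, -0, 1.089, -0.019], TCP at [0.266, -0.565, 0.248] pointing down, gripper open.
Joint ranges: [-3, 3], [-0.9, 2.11], [0.09, 2.58], [-1.31, 4.45], [0.11, 2.69], [-2.54, 2.54]. Speed limits (rad/s): [2.39, 2.39, 3.01, 3.14, 3.14, 3.14].

### API

Orientations are given as a rotation vector (axis times angle).
In Python, from plant import telemetry, imaging, order, r gives the robot as it stands.
- The arm moves only by the tool drive_tool, never from a script. Its argument "deltas" is a list that holds one entry, the list of rows, each a list of 7 numbers: the shift along the tool's x, y, z in units of 0.02 m (1.0 is 0.02 m), then the turn, a rotation vector about the tool's x, y, z in units of 10 degrees (1.0 is 10 degrees), then the closure, from 0 (fully open) to 1 (shut). In form: [[[dx, dy, dz, wx, wy, wz, gripper], ...]]. A call has 1 to 10 rows; each row shifts and turns the commanded pose from where the row before left it, along the tool's axes as they then stand; what a row does not reach is not made up. A row lasts 1/8 s, in which the tool goes at most 62.5 mm and 10.7 degrees, less where a joint would pass 70% of its speed; a pose out of reach is approached as far as the arm can. A call with a number of a shift or a turn outside -1 to 1 is refused whole. A call with a gripper value outside its range is refused whole. The fingers move at their own pace and stop on an object; "newtons" is the grip in N (left out, the last holds). Time passes only in rows, so rows that do not move let the fingers close. It gives the time, the measured TCP pose, the force, the opening and the grip force at its end, in the units of the state.
- telemetry.state(): the state, without advancing time (a new reading comes with each control period).
- imaging.grab_frame(name): name is "scene" or "top" or "wrist"; returns (picture, depth): 400x640x3 uint8, red, green, blue; 400x640 float32, m along the optical axis (not along the pixel's ray), 0 where there is no reading.
- imaging.calibration(name): a dict with "fx", "fy", "cx", "cy" (pixels), "R" (3x3) and "t" (3): a world point X has camera coordinates R X + t; the wrist camera has in their place "mount" (4x4, takes a point from camera to tool coordinates, whose origin is the TCP and whose axes are the flange's). Camera axes: x right, y down, z forward; pixel columns grow to the right and rows downward; lengths in m; the calibration is good to about 2 mm. A picture is of the moment at which its call begins: read the wrist's pose just before it. calibration takes no time and is no camera call.
- order.close_job(): hands the job in; it is judged then, once.
The state is a dict: "time_s": time; "joint_pos": joint angles; "dq": joint speeds; "effort": joint torques, N m; "position": TCP position; "tcp_rot": TCP orientation; "force": force on the tool from outside, world axes, zero at the start; "ft_torque": the same for the moment, N m; "grip_width": finger opening in m; "grip_force": force on a finger pad.
Only numpy, scipy, OpenCV 4.12 (cv2) and the standard library are available. Lean on these libraries where they do the work, as an engineer would, in place of code of your own. Each camera call takes 0.05 s, during which the arm holds its last target. There are 200 camera calls.

## Working session

There is one attempt and no reset: what is moved stays moved. The work goes in short steps, Python scripts to look and compute and a tool call to move; the robot and the scene stay as the last step left them, time stands still between calls to the robot, and variables do not carry over. Pictures are saved under pics/ and viewed, at most 10 in all, crops included, and the job is handed in when it is done.

Besides the shell and the picture viewer there is one more tool, called after "Call:" as name(argument=value, ...), one argument or row to a line, values as JSON. drive_tool: Moves the arm, as the interface text tells. Its arguments: {"type":"object","properties":{"deltas":{"type":"array"},"newtons":{"type":"number"}},"required":["deltas"]}

```bash
ls; mkdir -p pics; python3 - <<'E'
from plant import telemetry, imaging, order, r
import cv2,numpy as np
s=telemetry.state();print({k:np.round(v,3) for k,v in s.items()},r.nose_length)
for n in("top","scene"):
    p,d=imaging.grab_frame(n);cv2.imwrite(f"pics/{n}0.png",p[:,:,::-1]);np.savez(f"pics/{n}0.npz",p=p,d=d)
    c=imaging.calibration(n);print(n,{k:np.round(v,3).tolist() for k,v in c.items()})
print(imaging.calibration("wrist"))
E
```

```text
pics
{'time_s': np.float64(0.0), 'joint_pos': array([-1.15 ,  0.424,  1.631,  0.   ,  1.089, -0.019]), 'dq': array([-0.   , -0.002,  0.   , -0.   , -0.001, -0.   ]), 'effort': array([-2.0000e-03, -5.5739e+01, -2.8174e+01, -0.0000e+00,  7.0000e-03,
        0.0000e+00]), 'position': array([ 0.266, -0.565,  0.248]), 'tcp_rot': array([-3.064, -0.685,  0.   ]), 'force': array([ 0.564, -0.082, -0.13 ]), 'ft_torque': array([ 0.036, -0.009,  0.01 ]), 'grip_force': np.float64(0.0), 'grip_width': np.float64(0.085)} 0.017
top {'fx': 507.069, 'fy': 507.069, 'cx': 320.327, 'cy': 204.977, 'R': [[0.003, -1.0, -0.0], [-0.994, -0.003, -0.11], [0.11, 0.0, -0.994]], 't': [-0.008, 0.487, 1.293]}
scene {'fx': 469.781, 'fy': 469.781, 'cx': 311.398, 'cy': 201.852, 'R': [[-0.443, -0.896, 0.023], [-0.432, 0.191, -0.881], [0.785, -0.401, -0.472]], 't': [0.239, 0.26, 0.911]}
{'fx': 304.9833527716907, 'fy': 304.9833527716907, 'cx': 319.8913236070584, 'cy': 199.1695872970938, 'mount': array([[-5.56207663e-05, -9.56192269e-01, -2.92739375e-01,
         7.50239705e-02],
       [ 9.99999793e-01, -2.40745424e-04,  5.96360359e-04,
         5.09616906e-05],
       [-6.40710829e-04, -2.92739281e-01,  9.56192085e-01,
        -1.24972283e-01],
       [ 0.00000000e+00,  0.00000000e+00,  0.00000000e+00,
         1.00000000e+00]])}
```

View pics/top0.png

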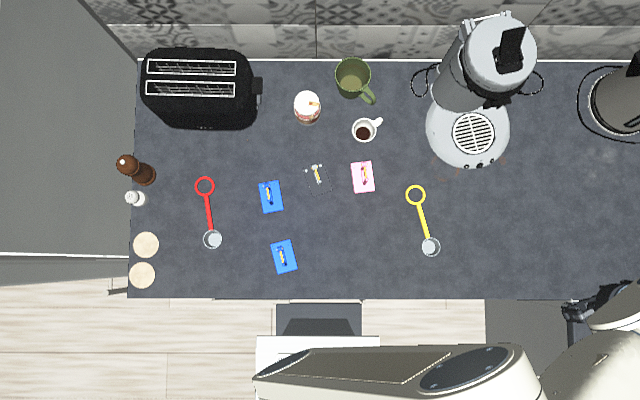

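View pics/scene0.png

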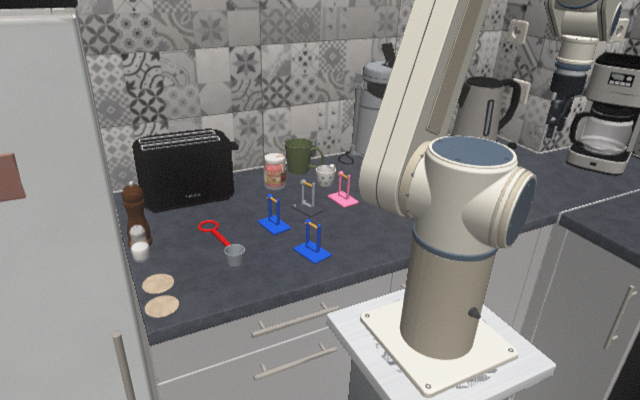

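The red scoop lies at left (eye ~(205,186), cup ~(212,239)). The grey steel hook is at ~(318,178), with blue and pink look-alikes around it. I'll enlarge the top picture.

```bash
python3 - <<'E'
import cv2,numpy as np
a=cv2.imread("pics/top0.png")
s=lambda x,y,w,h,k:cv2.resize(a[y:y+h,x:x+w],None,fx=k,fy=k,interpolation=cv2.INTER_CUBIC)
# hook x295-345,y150-210 @8 ; scoop x 185-235,y 168-258 @6
h=s(295,155,50,50,9); b=s(185,170,50,85,6)
o=np.zeros((520,760,3),np.uint8);o[:450,:450]=h;o[:510,455:755]=b
cv2.imwrite("pics/crop1.png",o)
E
```

```text
(no output)
```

View pics/crop1.png

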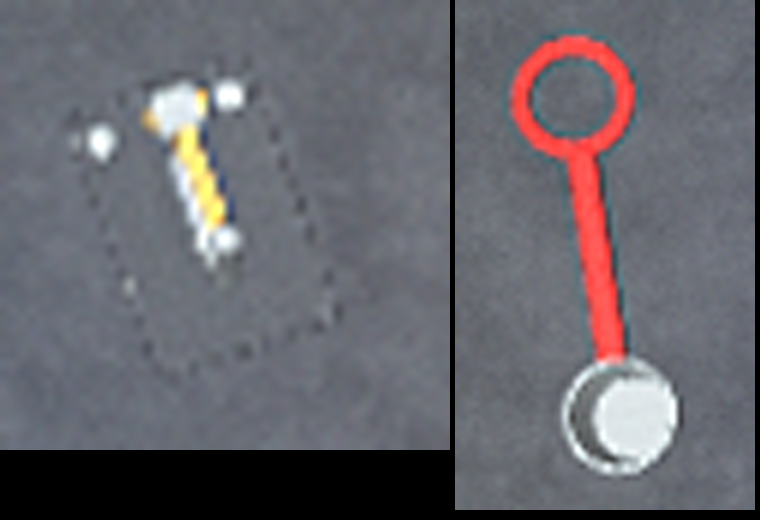

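Crop: hook nose top ~(320.0,181.4), spine/hinge ~(315.0,166.7); red eye centre ~(204.7,186.2), cup rim centre ~(212.5,239.3).

```bash
cat >h.py <<'E'
from plant import telemetry, imaging, order, r
import cv2,numpy as np
from scipy.spatial.transform import Rotation as Ro
def ray(c,R,t,uv,z):
    d=R.T@np.array([(uv[0]-c["cx"])/c["fx"],(uv[1]-c["cy"])/c["fy"],1]);o=-R.T@t
    return o+d*(z-o[2])/d[2]
def fixed(n,uv,z):
    c=imaging.calibration(n);return ray(c,np.array(c["R"]),np.array(c["t"]),uv,z)
def wrist_RT(s):
    c=imaging.calibration("wrist");T=np.eye(4);T[:3,:3]=Ro.from_rotvec(s["tcp_rot"]).as_matrix();T[:3,3]=s["position"]
    M=np.linalg.inv(T@c["mount"]);return c,M[:3,:3],M[:3,3]
E
python3 - <<'E'
from h import *
for n,uv,z in(("nose",(320,181.4),.092),("spine",(315,166.7),.088),("eye",(204.7,186.2),.034),("cup",(212.5,239.3),.034),("yeye",(416,195),.03),("ycup",(431,246),.03),("blue1",(270,196),.05),("blue2",(284,256),.05),("pink",(363,176),.05),("mill",(128,162),.1),("salt",(135,198),.05),("toast",(200,128),0.05)):
    print(n,fixed(n="top",uv=uv,z=z).round(4))
s=telemetry.state();print(Ro.from_rotvec(s["tcp_rot"]).as_matrix().round(3))
E
```

```text
nose [ 0.5392 -0.005   0.092 ]
spine [0.577  0.0077 0.088 ]
eye [0.5347 0.2947 0.034 ]
cup [0.397  0.2708 0.034 ]
yeye [ 0.514  -0.2548  0.03  ]
ycup [ 0.3818 -0.2911  0.03  ]
blue1 [0.5075 0.123  0.05  ]
blue2 [0.3547 0.0855 0.05  ]
pink [ 0.5602 -0.1155  0.05  ]
mill [0.585  0.4715 0.1   ]
salt [0.5013 0.4687 0.05  ]
toast [0.6852 0.3076 0.05  ]
[[ 0.905  0.426 -0.001]
 [ 0.426 -0.905  0.001]
 [ 0.    -0.001 -1.   ]]
```

Call:
drive_tool(
  deltas=[
    [[0, 0, 0, 0, 0, 0.77, 0], [0, 0, 0, 0, 0, 0.76, 0], [0.42, -1, 0, 0, 0, 0, 0], [0.42, -1, 0, 0, 0, 0, 0], [0.42, -1, 0, 0, 0, 0, 0], [0.42, -1, 0, 0, 0, 0, 0], [0.42, -1, 0, 0, 0, 0, 0], [0.42, -1, 0, 0, 0, 0, 0], [0.42, -1, 0, 0, 0, 0, 0], [0.42, -1, 0, 0, 0, 0, 0]],
  ],
)

```text
time_s: 1.35
position: [0.3051, -0.3949, 0.2484]
tcp_rot: [3.13, 0.271, 0.0]
force: [0.4, -0.3, -0.7]
grip_width: 0.0854
grip_force: 0.0
```

Call:
drive_tool(
  deltas=[
    [[0.42, -1, 0, 0, 0, 0, 0], [0.42, -1, 0, 0, 0, 0, 0], [0.42, -1, 0, 0, 0, 0, 0], [0.42, -1, 0, 0, 0, 0, 0], [0.42, -1, 0, 0, 0, 0, 0], [0.42, -1, 0, 0, 0, 0, 0], [0.42, -1, 0, 0, 0, 0, 0], [0.42, -1, 0, 0, 0, 0, 0], [0.42, -1, 0, 0, 0, 0, 0], [0.42, -1, 0, 0, 0, 0, 0]],
  ],
)

```text
time_s: 2.6
position: [0.3532, -0.1835, 0.2483]
tcp_rot: [3.13, 0.271, 0.0]
force: [0.7, -0.1, -0.5]
grip_width: 0.0857
grip_force: 0.0
```

Call:
drive_tool(
  deltas=[
    [[0.42, -1, 0, 0, 0, 0, 0], [0.42, -1, 0, 0, 0, 0, 0], [0.42, -1, 0, 0, 0, 0, 0], [0.42, -1, 0, 0, 0, 0, 0], [0.42, -1, 0, 0, 0, 0, 0], [0.42, -1, 0, 0, 0, 0, 0], [0.42, -1, 0, 0, 0, 0, 0], [0.42, -1, 0, 0, 0, 0, 0], [0.42, -1, 0, 0, 0, 0, 0], [0.42, -1, 0, 0, 0, 0, 0]],
  ],
)

```text
time_s: 3.85
position: [0.4013, 0.0278, 0.2484]
tcp_rot: [3.13, 0.271, 0.0]
force: [-0.6, -0.6, -0.7]
grip_width: 0.0853
grip_force: 0.0
```

Call:
drive_tool(
  deltas=[
    [[0.44, -1, 0.2, 0, 0, 0, 0], [0.44, -1, 0.2, 0, 0, 0, 0], [0.44, -1, 0.2, 0, 0, 0, 0], [0.44, -1, 0.2, 0, 0, 0, 0], [0.44, -1, 0.2, 0, 0, 0, 0], [0.44, -1, 0.2, 0, 0, 0, 0], [0.44, -1, 0.2, 0, 0, 0, 0], [0.44, -1, 0.2, 0, 0, 0, 0], [0.44, -1, 0.2, 0, 0, 0, 0], [0.44, -1, 0.2, 0, 0, 0, 0]],
  ],
)

```text
time_s: 5.1
position: [0.4541, 0.2401, 0.2081]
tcp_rot: [-3.13, -0.271, -0.0]
force: [0.5, -0.8, -0.3]
grip_width: 0.0853
grip_force: 0.0
```

Call:
drive_tool(
  deltas=[
    [[0.4, -0.9, 0, 0, 0, 0, 0], [0.2, -0.2, 0, 0, 0, 0, 0], [0, 0, 0, 0, 0, 0, 0]],
  ],
)

```text
time_s: 5.48
position: [0.462, 0.2626, 0.2083]
tcp_rot: [3.13, 0.272, -0.0]
force: [-0.1, 0.6, -0.2]
grip_width: 0.0856
grip_force: 0.0
```

```bash
python3 - <<'E'
from h import *
s=telemetry.state();p,d=imaging.grab_frame("wrist");cv2.imwrite("pics/w1.png",p[:,:,::-1])
print(s["position"],s["joint_pos"].round(2))
c,R,t=wrist_RT(s)
hsv=cv2.cvtColor(p,cv2.COLOR_RGB2HSV);m=((hsv[...,0]<8)|(hsv[...,0]>172))&(hsv[...,1]>150)&(hsv[...,2]>80)
v,u=np.nonzero(m);P=np.array([ray(c,R,t,q,.029) for q in zip(u,v)])[:,:2]
for x in range(0,1):
    a=np.array([np.cos(.173),np.sin(.173)]);n=np.array([-a[1],a[0]])
    A=P@a;B=P@n
    print("along",A.min(),A.max(),"lat eye",B.min(),B.max())
    for k in np.arange(A.max()-.14,A.max()-.05,.02):
        q=B[abs(A-k)<.003];print(round(k,3),q.min().round(4) if len(q) else 0,q.max().round(4) if len(q) else 0)
    print("tcp",s["position"][:2]@a,s["position"][:2]@n)
E
```

```text
[0.4620262  0.26260089 0.20829647] [ 0.49  0.34  1.87 -0.    0.93  1.89]
along 0.46356650524529175 0.6061447964689681 lat eye 0.17411536508439948 0.22545127822969405
0.466 0.1937 0.2043
0.486 0.1944 0.2048
0.506 0.1941 0.2044
0.526 0.1939 0.205
0.546 0.1945 0.2045
tcp 0.5003331136010154 0.17914857249335372
```

View pics/w1.png

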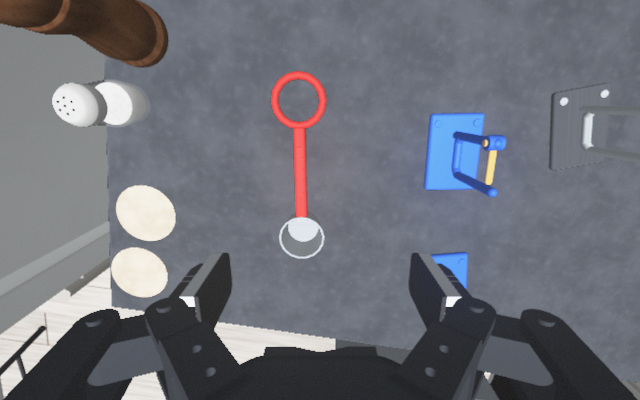

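The wrist view shows the handle aligned with tool x, the eye at (299,100) and the cup at (301,238). I need about +6 mm in x and -20 mm in y, then I can descend.

Call:
drive_tool(
  deltas=[
    [[0.3, -1, 0, 0, 0, 0, 0], [0, 0, 1, 0, 0, 0, 0.3], [0, 0, 1, 0, 0, 0, 0.3], [0, 0, 1, 0, 0, 0, 0.3], [0, 0, 1, 0, 0, 0, 0.3], [0, 0, 1, 0, 0, 0, 0.3], [0, 0, 1, 0, 0, 0, 0.3], [0, 0, 1, 0, 0, 0, 0.3], [0, 0, 0.9, 0, 0, 0, 0.3], [0, 0, 0, 0, 0, 0, 0.3]],
  ],
)

```text
time_s: 6.78
position: [0.4636, 0.283, 0.0491]
tcp_rot: [3.129, 0.271, -0.004]
force: [-0.8, 0.5, -0.2]
grip_width: 0.0597
grip_force: 0.0
```

Call:
drive_tool(
  deltas=[
    [[0, 0, 0.5, 0, 0, 0, 0.3], [0, 0, 0.5, 0, 0, 0, 0.3], [0, 0, 0, 0, 0, 0, 0.3]],
  ],
)

```text
time_s: 7.15
position: [0.464, 0.283, 0.0297]
tcp_rot: [3.129, 0.271, -0.002]
force: [-0.5, 0.6, -0.3]
grip_width: 0.0598
grip_force: 0.0
```

Call:
drive_tool(
  deltas=[
    [[0, 0, 0, 0, 0, 0, 1], [0, 0, 0, 0, 0, 0, 1], [0, 0, 0, 0, 0, 0, 1], [0, 0, 0, 0, 0, 0, 1], [0, 0, 0, 0, 0, 0, 1], [0, 0, 0, 0, 0, 0, 1]],
  ],
  newtons=90,
)

```text
time_s: 7.9
position: [0.4647, 0.2834, 0.0305]
tcp_rot: [-3.13, -0.271, -0.001]
force: [1.0, 0.4, 2.8]
grip_width: 0.0099
grip_force: 87.9
```

Call:
drive_tool(
  deltas=[
    [[0, 0, -0.5, 0, 0, 0, 1], [0, 0, -1, 0, 0, 0, 1], [0, 0, -1, 0, 0, 0, 1], [0, 0, -1, 0, 0, 0, 1], [0, 0, -1, 0, 0, 0, 1], [0, 0, -1, 0, 0, 0, 1], [0, 0, -1, 0, 0, 0, 1], [0, 0, -0.5, 0, 0, 0, 1], [0, 0, 0, 0, 0, 0, 1]],
  ],
)

```text
time_s: 9.02
position: [0.4645, 0.2833, 0.1709]
tcp_rot: [-3.129, -0.271, -0.002]
force: [0.2, -0.6, -0.9]
grip_width: 0.0101
grip_force: 87.8
```

```bash
python3 - <<'E'
from h import *
s=telemetry.state();p,d=imaging.grab_frame("wrist");cv2.imwrite("pics/w2.png",p[:,:,::-1])
print(s["position"],s["grip_width"],s["grip_force"])
c=imaging.calibration("wrist");M=c["mount"]
hsv=cv2.cvtColor(p,cv2.COLOR_RGB2HSV);m=((hsv[...,0]<8)|(hsv[...,0]>172))&(hsv[...,1]>150)&(hsv[...,2]>80)&(d>0)
v,u=np.nonzero(m);z=d[v,u]
P=np.c_[(u-c["cx"])/c["fx"]*z,(v-c["cy"])/c["fy"]*z,z,np.ones_like(z)]@M.T
for k in np.arange(-.05,.12,.01):
    q=P[abs(P[:,0]-k)<.004]
    if len(q): print(round(k,3),len(q),q[:,1].min().round(4),q[:,1].max().round(4),np.median(q[:,2]).round(4))
print(P[:,0].min(),P[:,0].max())
E
```

```text
[0.46451848 0.283317   0.17093187] 0.010084546635738621 87.82373428344727
-0.04 196 -0.0054 0.0056 -0.0022
-0.03 308 -0.0054 0.0055 -0.0023
-0.02 305 -0.0052 0.0054 -0.0024
-0.01 338 -0.0051 0.0048 -0.0028
0.0 357 -0.005 0.0048 -0.0029
0.01 411 -0.0058 0.0131 -0.0027
0.02 418 -0.0057 0.0055 -0.0027
0.03 414 -0.0056 0.0058 -0.0023
0.04 401 -0.0055 0.0057 -0.0022
0.05 761 -0.0152 0.0163 -0.0009
0.06 762 -0.0237 0.0241 -0.0003
0.07 640 -0.0256 0.026 -0.0004
0.08 731 -0.0256 0.0257 -0.0005
0.09 1279 -0.0221 0.0228 -0.0004
0.1 457 -0.0126 0.0523 -0.0005
0.11 2 0.0477 0.0487 0.1713
-0.0421435143372214 0.1313793097053848
```

View pics/w2.png

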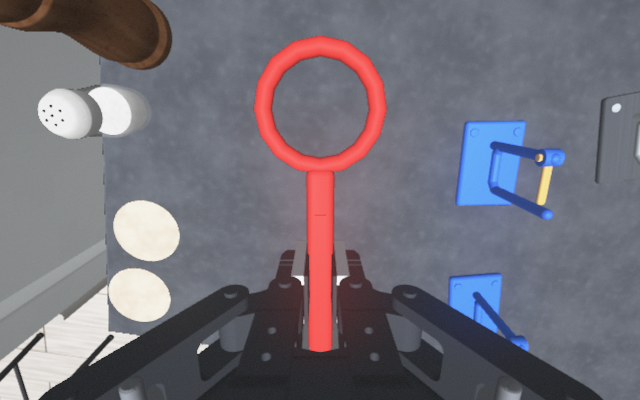

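Scoop is held level, with the eye centred at tool x ≈ 75 mm. Next I turn to the hook's yaw (~19°) and carry it over.

Call:
drive_tool(
  deltas=[
    [[0, 0, 0, 0, 0, -0.46, 1], [0, 0, 0, 0, 0, -0.46, 1], [-0.2, 0.5, 0, 0, 0, 0, 1], [-0.35, 1, 0, 0, 0, 0, 1], [-0.35, 1, 0, 0, 0, 0, 1], [-0.35, 1, 0, 0, 0, 0, 1], [-0.35, 1, 0, 0, 0, 0, 1], [-0.35, 1, 0, 0, 0, 0, 1], [-0.35, 1, 0, 0, 0, 0, 1], [-0.35, 1, 0, 0, 0, 0, 1]],
  ],
)

```text
time_s: 10.32
position: [0.4629, 0.1221, 0.1704]
tcp_rot: [3.098, 0.519, -0.0]
force: [-0.2, 0.4, -0.0]
grip_width: 0.0103
grip_force: 87.8
```

Call:
drive_tool(
  deltas=[
    [[-0.35, 1, 0, 0, 0, 0, 1], [-0.35, 1, 0, 0, 0, 0, 1], [-0.35, 1, 0, 0, 0, 0, 1], [-0.35, 1, 0, 0, 0, 0, 1], [-0.35, 1, 0, 0, 0, 0, 1], [-0.35, 1, 0, 0, 0, 0, 1], [-0.35, 1, 0, 0, 0, 0, 1], [-0.04, 0.35, 0, 0, 0, 0, 1], [0, 0, 0, 0, 0, 0, 1], [0, 0, 0, 0, 0, 0, 1]],
  ],
)

```text
time_s: 11.58
position: [0.4642, -0.0308, 0.1703]
tcp_rot: [-3.098, -0.521, 0.0]
force: [-0.4, -0.3, -0.7]
grip_width: 0.0101
grip_force: 87.9
```

```bash
python3 - <<'E'
from h import *
s=telemetry.state();p,d=imaging.grab_frame("wrist");cv2.imwrite("pics/w3.png",cv2.resize(p[:250,180:460,::-1],None,fx=2.4,fy=2.4))
np.savez("pics/w3.npz",p=p,d=d)
print(s["position"],s["tcp_rot"],s["joint_pos"].round(2))
c,R,t=wrist_RT(s)
E
```

```text
[ 0.46423334 -0.03081221  0.17029675] [-3.09791354e+00 -5.21047509e-01  1.55442949e-04] [-0.09  0.31  2.03  0.    0.8   1.15]
```

View pics/w3.png

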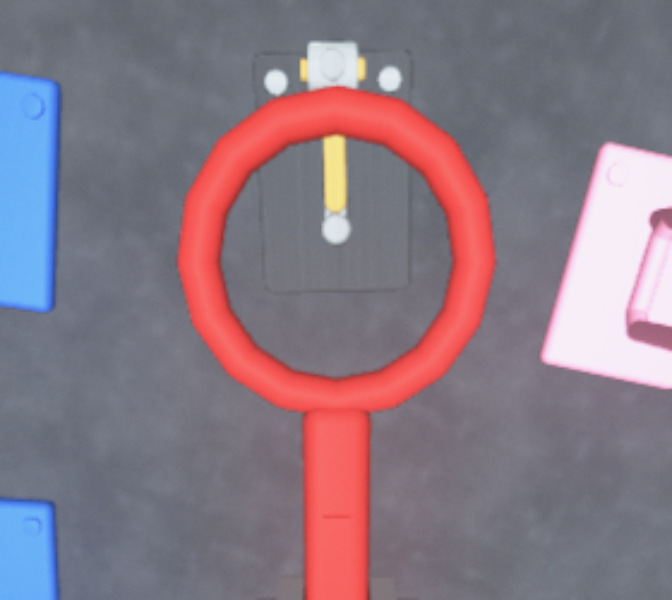

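Aligned: the nose top is at crop (336,230), the spine at (333,65), and the eye ring is centred at ~(336,249), with the nose seen inside it.

```bash
python3 - <<'E'
from h import *
s=telemetry.state();c,R,t=wrist_RT(s);Rt=Ro.from_rotvec(s["tcp_rot"]).as_matrix()
f=lambda x,y,z:(Rt.T@(ray(c,R,t,(180+x/2.4-.3,y/2.4-.3),z)-s["position"])).round(4)
print("nose",f(336,229,.092),"spine",f(333,65,.088))
for y in(86,134,378,412):print("ring",f(336,y,.169))
print(f(179,255,.169),f(494,255,.169))
E
```

```text
nose [0.0815 0.     0.0783] spine [ 0.1208 -0.0007  0.0823]
ring [0.1    0.     0.0013]
ring [0.0932 0.     0.0013]
ring [0.0546 0.     0.0013]
ring [0.0486 0.     0.0013]
[ 0.075  -0.0259  0.0013] [0.075  0.0261 0.0013]
```

Call:
drive_tool(
  deltas=[
    [[0.15, 0, 0.5, 0, 0, 0, 1], [0, 0, 0.75, 0, 0, 0, 1], [0, 0, 0.75, 0, 0, 0, 1], [0, 0, 0.75, 0, 0, 0, 1], [0, 0, 0.3, 0, 0, 0, 1], [0, 0, 0.3, 0, 0, 0, 1], [0, 0, 0.3, 0, 0, 0, 1], [0, 0, 0.3, 0, 0, 0, 1], [0, 0, 0.3, 0, 0, 0, 1], [0, 0, 0, 0, 0, 0, 1]],
  ],
)

```text
time_s: 12.88
position: [0.4671, -0.0301, 0.085]
tcp_rot: [-3.098, -0.521, 0.001]
force: [-1.1, -0.2, 0.1]
grip_width: 0.01
grip_force: 88.0
```

```bash
python3 - <<'E'
from h import *
p,d=imaging.grab_frame("wrist");q,_=imaging.grab_frame("scene")
a=cv2.resize(p[:250,180:460,::-1],(400,357));b=cv2.resize(q[150:270,240:360,::-1],(357,357),interpolation=cv2.INTER_CUBIC)
cv2.imwrite("pics/w4.png",np.hstack([a,b]))
E
```

```text
(no output)
```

View pics/w4.png

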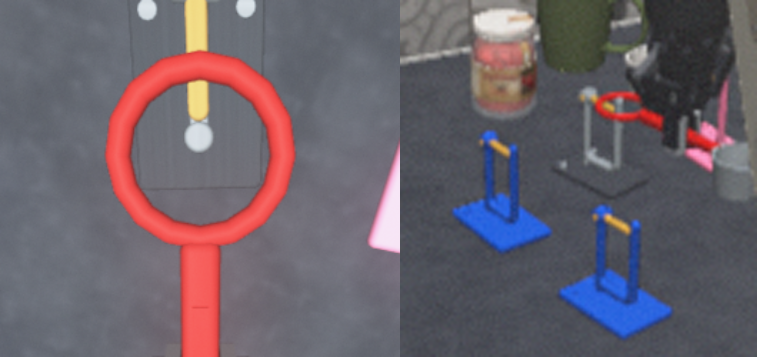

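The nose is inside the eye, with the ring's far side resting above the gate. I'll push down.

Call:
drive_tool(
  deltas=[
    [[0, 0, 0.3, 0, 0, 0, 1], [0, 0, 0.3, 0, 0, 0, 1], [0, 0, 0.3, 0, 0, 0, 1], [0, 0, 0.3, 0, 0, 0, 1], [0, 0, 0.3, 0, 0, 0, 1], [0, 0, 0.3, 0, 0, 0, 1], [0, 0, 0.3, 0, 0, 0, 1], [0, 0, 0, 0, 0, 0, 1]],
  ],
)

```text
time_s: 13.98
position: [0.467, -0.03, 0.0428]
tcp_rot: [-3.098, -0.521, 0.001]
force: [0.1, -0.8, -1.5]
grip_width: 0.01
grip_force: 87.9
```

Call:
drive_tool(
  deltas=[
    [[0, 0, 0.2, 0, 0, 0, 1], [0, 0, 0.2, 0, 0, 0, 1], [0, 0, 0.2, 0, 0, 0, 1], [0, 0, 0, 0, 0, 0, 1], [0, 0, 0, 0, 0, 0, 1]],
  ],
)

```text
time_s: 14.6
position: [0.4672, -0.0301, 0.0313]
tcp_rot: [-3.098, -0.521, 0.0]
force: [-0.6, 0.5, -0.4]
grip_width: 0.0097
grip_force: 88.0
```

```bash
python3 - <<'E'
from h import *
p,d=imaging.grab_frame("wrist");q,_=imaging.grab_frame("scene")
a=cv2.resize(p[:250,180:460,::-1],(400,357));b=cv2.resize(q[150:270,240:360,::-1],(357,357),interpolation=cv2.INTER_CUBIC)
cv2.imwrite("pics/w5.png",np.hstack([a,b]));print(telemetry.state()["force"])
E
```

```text
[-0.59777656 -0.12444555  0.31369379]
```

View pics/w5.png

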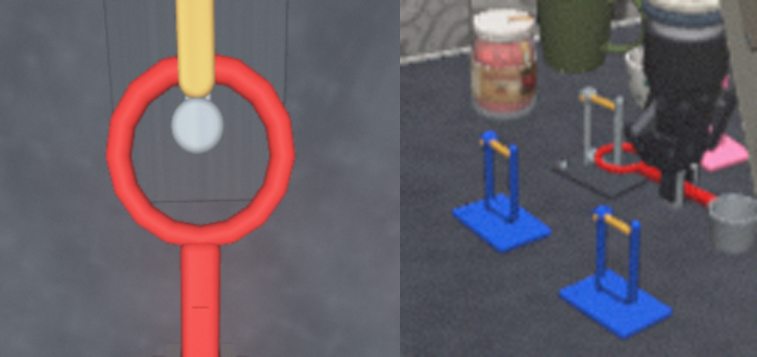

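The gate is shut above the eye, the nose is through the ring, and the cup is on the worktop. I'll release and rise.

Call:
drive_tool(
  deltas=[
    [[0, 0, 0, 0, 0, 0, 0.6], [0, 0, 0, 0, 0, 0, 0.4], [0, 0, 0, 0, 0, 0, 0.4], [0, 0, 0, 0, 0, 0, 0.4], [0, 0, -0.3, 0, 0, 0, 0.4], [0, 0, -0.8, 0, 0, 0, 0.4], [0, 0, -1, 0, 0, 0, 0.4], [0, 0, -1, 0, 0, 0, 0.4], [0, 0, -1, 0, 0, 0, 0.4], [0, 0, -1, 0, 0, 0, 0.4]],
  ],
)

```text
time_s: 15.95
position: [0.4673, -0.0301, 0.1351]
tcp_rot: [3.098, 0.521, 0.002]
force: [-0.1, 0.3, 0.3]
grip_width: 0.051
grip_force: 0.0
```

Call:
drive_tool(
  deltas=[
    [[0, 0, -1, 0, 0, 0, 0.4], [0, 0, -1, 0, 0, 0, 0.4], [0, 0, -0.5, 0, 0, 0, 0.4], [0, 0, 0, 0, 0, 0, 0.4], [0, 0, 0, 0, 0, 0, 0.4]],
  ],
)

```text
time_s: 16.58
position: [0.4668, -0.03, 0.1829]
tcp_rot: [-3.098, -0.521, 0.001]
force: [-0.4, 0.0, -0.1]
grip_width: 0.0515
grip_force: 0.0
```

```bash
python3 - <<'E'
from h import *
p,d=imaging.grab_frame("wrist");q,_=imaging.grab_frame("scene")
a=cv2.resize(p[:,120:520,::-1],(357,357));b=cv2.resize(q[150:270,260:380,::-1],(357,357),interpolation=cv2.INTER_CUBIC)
cv2.imwrite("pics/w6.png",np.hstack([a,b]));print(telemetry.state()["force"])
E
```

```text
[ 0.3695593  -0.47609161  0.2499931 ]
```

View pics/w6.png

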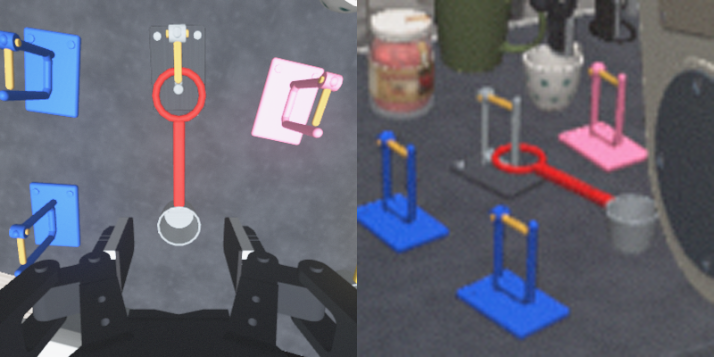

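The scoop is clipped in and level, the gate is shut, and the arm is clear.

```bash
python3 -c "
from plant import order
print(order.close_job())"
```

```text
the job is handed in; nothing more can be done
None
```

The red scoop is clipped into the steel hook: in the last camera views the gate is shut above the eye, the cup stands level on the worktop and the gripper is clear; I handed the job in at about 17 s, did not go near the yellow scoop, and got no verdict back.

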